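# Brush out the mug, then hold the waste caddy's lid open

### The job

Scrub out the tall mug with the brush that stands in it: work the brush up and down inside the mug twice, each time lifting it to at least half the mug's depth and going right down to the bottom again, then stand the brush in the square steel holder and let go of it. Then lift the hinged lid of the waste bin by its bar and hold it open at 60 degrees (within 6 degrees) with the fingers, so that I can tip the mug out; the lid falls shut by itself, so finish while still holding it there. Leave the mug standing where it is and do not disturb the other mugs or the phone.

Things in the scene. Friction and masses are not known exactly. Their poses are not given: they have to be found in the camera images.
- mug_in (a point): the mug to clean: loose, red, white inside, 105 mm high, outer diameter 90 mm, about 0.4 kg; its side handle reaches 80 mm from the axis along the mug's +y; the brush stands in it at the start. This point: centre of its inner floor, 6 mm above the table; z up along its axis. Inside 99 mm deep, 72 mm wide at the bottom, 80 mm at the mouth
- brush_mid (a point): the brush, loose, 90 g, 210 mm long, standing upright by itself on its flat foot in the mug: rigid bristle head of diameter 49 mm from the foot to 66 mm up, a steel neck of diameter 12 mm, then a round wooden handle of diameter 18 mm from 105 to 210 mm above the foot. This point: on its axis, half-way up (105 mm above the foot); z points to the handle's end
- brush_foot (a point): the same brush: the centre of the flat foot (diameter 40 mm) of its head; z points along the axis to the handle's end
- caddy_in (a point): the brush holder: an open square steel box, 85 x 85 mm outside, 75 mm high, walls and floor 3 mm, fixed to the table. This point: centre of its inner floor, 3 mm above the table; z up, x and y along its sides
- lid_hinge (a point): the waste bin: a steel box fixed to the table, 165 mm deep, 210 mm wide, 120 mm high, with a flat hinged lid on top. This point: the middle of the hinge line at the rear top edge, 120 mm above the table; it stays still. z up, y along the hinge line, -x points to the bin's front (where the bar is)
- lid_bar (a point): the lid's grip bar: round, diameter 12 mm, 110 mm long, parallel to the hinge, on an arm at each end. This point: the bar's middle; moves with the lid. Lid shut: 195 mm in front of the hinge line and 34 mm above it (30 mm ahead of the lid's edge, 28 mm above its face), so it can be pinched from above, one finger in front and one behind; it turns between them as the lid swings. y along the bar
- lid (a joint): opening angle of the lid, rad: 0 shut (lid level), 1.047 = 60 degrees (front edge raised), stop at 1.4. The lid (about 0.3 kg) swings freely and falls shut from every angle
- spare_mug: bystander, loose: a low red mug with a side handle, 85 mm high, diameter 90 mm; origin under its centre
- green_mug: bystander, loose: a low green mug with a side handle, 85 mm high, diameter 90 mm; origin under its centre
- phone: bystander, loose: a black phone lying flat, 148 x 72 x 9 mm; origin under its centre
Mind the look-alikes: they are no part of the job. Of the things like the part that bears brush_mid, leave any that is black; of the rest the larger one is meant. Leave any turquoise look-alike of the part that bears caddy_in alone.

How it is judged:
On the way, in this order (a step that is already met when the one before it is completed fails the run):
1. the brush is raised inside the mug, its foot at least 40 mm above the mug's inner floor (z of brush_foot in the frame of mug_in above 0.04 m and horizontal distance between brush_foot and mug_in below 0.035 m), for 0.05 s.
2. the brush is back down, its foot within 15 mm of the mug's inner floor (z of brush_foot in the frame of mug_in between -0.01 and 0.015 m and horizontal distance between brush_foot and mug_in below 0.035 m), for 0.05 s.
3. the brush is raised inside the mug a second time (all of step 1), for 0.05 s.
4. the brush is down at the mug's floor a second time (all of step 2), for 0.05 s.
5. the brush stands in the square holder, let go (horizontal distance between brush_foot and caddy_in below 0.04 m and z of brush_foot in the frame of caddy_in below 0.02 m and angle between brush_foot's own z axis and vertical below 0.5 rad and contact force between brush and the fingers below 0.05 N), for 0.2 s.
6. the fingers hold the lid open at 60 degrees, within 6 (value of joint lid between 0.937 and 1.157 rad and contact force between lid and the fingers above 0.3 N), for 0.2 s.
At the end, for the whole second after the job is handed in: Fingers hold the lid still at 60 degrees (0.94 to 1.16 rad), nothing else propping it; brush let go in the square holder, foot within 20 mm of its floor, leaning under 0.5 rad; mug upright (tilt under 0.1 rad), within 60 mm of its start (all of step 5 and all of step 6 and velocity of joint lid between -0.1 and 0.1 rad/s and contact force between lid and brush below 0.05 N and contact force between lid and mug below 0.05 N and contact force between lid and spare_mug below 0.05 N and contact force between lid and green_mug below 0.05 N and contact force between lid and phone below 0.05 N and angle between mug_in's own z axis and vertical below 0.1 rad and distance of mug_in from where it was at the start of the episode below 0.06 m); the arm keeps its last pose, push and grip.
It fails at once if the spare mug is moved by more than 30 mm or tipped (distance of spare_mug from where it was at the start of the episode above 0.03 m or angle between spare_mug's own z axis and vertical above 0.25 rad).
It fails at once if the green mug is moved by more than 30 mm or tipped (distance of green_mug from where it was at the start of the episode above 0.03 m or angle between green_mug's own z axis and vertical above 0.25 rad).
It fails at once if the phone is moved by more than 30 mm or tipped (distance of phone from where it was at the start of the episode above 0.03 m or angle between phone's own z axis and vertical above 0.25 rad).
It fails at once if the mug is tipped over (angle between mug_in's own z axis and vertical above 0.7 rad).
It also fails if it takes over 58 s, if anything falls off the work surface, if the arm or the gripper's body presses on something with over 40 N, if the wrist force passes 120 N, or if a joint passes its speed limit or range.

### The arm

A 6-joint arm with a two-finger parallel gripper is mounted at the origin on the work surface. World frame = base frame: x ahead of the robot, y to its left, z up, the work surface at z = 0. Lengths are in m, angles in rad, forces in N, time in s.
With the tool pointing down it reaches from about 0.35 to 0.85 m from the base axis. Payload 8.1 kg.
Tool frame: the origin (TCP) lies on the centre line of the jaws, within the pads' length; the fingertips stand 14 mm ahead of it and the grasp point (between the pads) lies 5 mm behind it; z points along the fingers, y is the line along which they close (so a half turn about z gives the same grasp; the last joint's range is limited). The gripper opens to 93 mm and grips with 3 to 60 N. Pads are 15 mm wide; open, the fingers measure 128 mm over their backs; the gripper's body (75 mm by 188 mm) begins 65 mm behind the grasp point.
Start: joints at [-1.424, 0.13, 1.488, -0, 1.523, -0.085], TCP at [0.138, -0.584, 0.233] pointing down, gripper open.
Joint ranges: [-2.96, 2.96], [-0.89, 2.26], [0.02, 2.5], [-1.34, 4.48], [0, 2.73], [-2.66, 2.66]. Speed limits (rad/s): [2.39, 2.39, 2.79, 3.14, 3.14, 3.14].

### API

Orientations are given as a unit quaternion [w, x, y, z].
In Python, from workcell import ctrl gives the robot as it stands. The module is installed in compiled form; this text tells all that it offers. Calls block until the motion is done:
- ctrl.goto(position, orientation): joint-space move of the TCP to a pose.
- ctrl.move_linear(position, frame=None, rate=0.15, stop_force=None): straight line of the TCP; frame=None keeps the orientation; rate is the mean speed in m/s. With stop_force (N) it stops when the force on the tool has changed by that much, and returns True; else False.
- ctrl.movej(angles): joint-space move.
- ctrl.set_gripper(opening): finger opening in m; the grip force is fixed at half the most; returns when the fingers have stopped.
- ctrl.sleep(seconds).
- ctrl.inverse_kinematics(position, orientation): joint angles nearest the present ones, or None.
- ctrl.state(): the state.
- ctrl.get_image(name): name is "scene" or "side" or "wrist"; returns the picture (400x640x3 uint8, red, green, blue); there is no depth.
- ctrl.camera_params(name): a dict with "camera_matrix" (3x3 intrinsics, pixels), "dist" ([k1, k2, p1, p2, k3] as OpenCV has them; the pictures are not rectified), "xyz" and "attitude" of the camera in the world. Camera axes: x right, y up, looking along -z (the intrinsics and any distortion apply to the point x, -y, -z); pixel columns grow to the right and rows downward; lengths in m; the calibration is good to about 2 mm. A picture is of the moment at which its call begins: read the wrist's pose just before it. camera_params takes no time and is no camera call; for the wrist camera it gives the pose at the moment of the call.
A pose or a line that the arm cannot do raises ctrl.PlanningError and nothing moves.
- ctrl.finish_job(): hands the job in; it is judged then, once.
The state is a dict: "time": time; "q": joint angles; "dq": joint speeds; "tau": joint torques, N m; "tcp_pos": TCP position; "tool_rot": TCP orientation; "ft_force": force on the tool from outside, world axes, zero at the start; "wrist_torque": the same for the moment, N m; "gripper_width": finger opening in m; "finger_force": force on a finger pad.
Only numpy, scipy, OpenCV 4.12 (cv2) and the standard library are available. Lean on these libraries where they do the work, as an engineer would, in place of code of your own. Each camera call takes 0.05 s, during which the arm holds its last target. There are 200 camera calls.

## Working session

There is one attempt and no reset: what is moved stays moved. The work goes in short steps, each a Python script; the robot and the scene stay as the last script left them, time stands still between calls to the robot, and variables do not carry over. Pictures are saved under pics/ and viewed, at most 12 in all, crops included, and the job is handed in when it is done.

```bash
mkdir -p pics; python3 - <<'E'
from workcell import ctrl
import cv2, numpy as np
for n in ["scene","side"]:
    im=ctrl.get_image(n); cv2.imwrite(f"pics/{n}0.png",im[:,:,::-1])
    p=ctrl.camera_params(n); print(n,p)
print(ctrl.state())
E
```

```text
scene {'camera_matrix': array([[387.46775976,   0.        , 321.14191701],
       [  0.        , 387.46775976, 204.13440301],
       [  0.        ,   0.        ,   1.        ]]), 'dist': array([-0.09252316,  0.        ,  0.        ,  0.        ,  0.        ]), 'xyz': array([1.20148914, 0.34016274, 0.95628667]), 'attitude': array([0.48118549, 0.18487417, 0.30724938, 0.79992492])}
side {'camera_matrix': array([[373.00511023,   0.        , 322.83878011],
       [  0.        , 373.00511023, 198.43077312],
       [  0.        ,   0.        ,   1.        ]]), 'dist': array([0.02160428, 0.        , 0.        , 0.        , 0.        ]), 'xyz': array([ 0.42622606, -0.78506763,  0.56097693]), 'attitude': array([ 0.8594901 ,  0.50823137, -0.03156373, -0.04451252])}
{'time': 0.1, 'q': array([-1.42438005e+00,  1.31063309e-01,  1.48915886e+00, -3.04647678e-05,
        1.52297746e+00, -8.53857297e-02]), 'dq': array([ 2.71607377e-04, -1.14912384e-03, -1.99271496e-03, -1.20239622e-03,
        1.50995805e-03,  6.79162926e-05]), 'tau': array([ 1.74177476e-03, -5.61342359e+01, -4.93095767e+01,  7.71908741e-02,
        2.91979912e-02, -7.26333724e-05]), 'tcp_pos': array([ 0.13778847, -0.58347436,  0.23171198]), 'tool_rot': array([-8.02650408e-04,  9.93290588e-01,  1.15642390e-01, -3.97221690e-05]), 'ft_force': array([ 1.35011297, -0.59760667,  0.16843653]), 'wrist_torque': array([ 0.03608295,  0.02759817, -0.01023512]), 'finger_force': 0.0, 'gripper_width': 0.0933314970581421}
```

View pics/scene0.png

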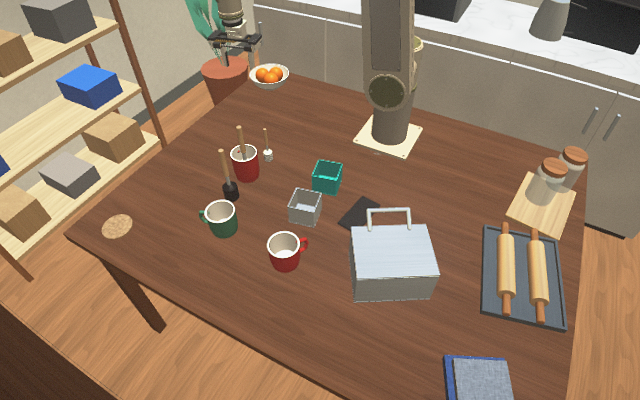

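View pics/side0.png

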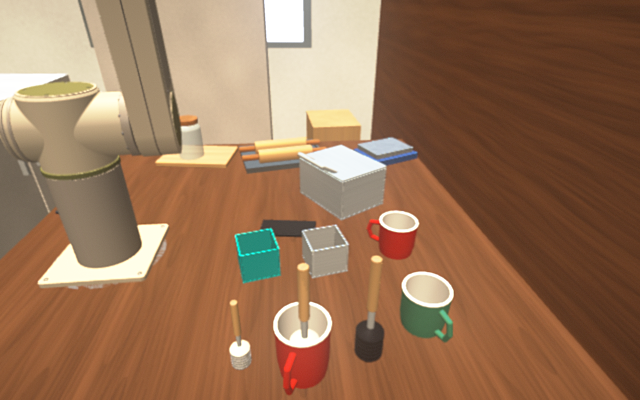

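The scene view shows the tall red mug with the brush at (245,162), the black brush at (228,185), the small brush at (267,150), the steel holder at (305,207), the turquoise one at (327,177), and the lid bar from (368,212) to (410,210). In the side view the brush handle end is at (303,266), the mug at (302,345), the steel holder at (325,250) and the bin at (342,180).

```bash
cat > h.py <<'E'
from workcell import ctrl
import cv2, numpy as np
from scipy.spatial.transform import Rotation as R
def rot(q): return R.from_quat(q,scalar_first=True).as_matrix()
def ray(p,uv):
    n=cv2.undistortPoints(np.float64([[uv]]),p["camera_matrix"],p["dist"])[0,0]
    d=rot(p["attitude"])@np.array([n[0],-n[1],-1]); return p["xyz"],d/np.linalg.norm(d)
def plane(p,uv,z):
    o,d=ray(p,uv); return o+d*(z-o[2])/d[2]
def tri(p1,a,p2,b):
    o1,d1=ray(p1,a);o2,d2=ray(p2,b)
    s=np.linalg.lstsq(np.c_[d1,-d2],o2-o1,rcond=None)[0]
    x,y=o1+s[0]*d1,o2+s[1]*d2; return (x+y)/2,np.linalg.norm(x-y)
def proj(p,X):
    c=rot(p["attitude"]).T@(np.asarray(X)-p["xyz"])
    return cv2.projectPoints(np.float64([[c[0],-c[1],-c[2]]]),np.zeros(3),np.zeros(3),p["camera_matrix"],p["dist"])[0][0,0]
np.set_printoptions(precision=4,suppress=True)
def down(yaw):  # tool z down, tool y along (cos,sin) of yaw
    y=np.array([np.cos(yaw),np.sin(yaw),0]);z=np.array([0,0,-1.]);x=np.cross(y,z)
    return R.from_matrix(np.c_[x,y,z]).as_quat(scalar_first=True)
E
python3 - <<'E'
from h import *
ps,pd=ctrl.camera_params("scene"),ctrl.camera_params("side")
I=cv2.imread("pics/scene0.png");J=cv2.imread("pics/side0.png")
def blob(im,lo,hi,box,nm):
    x0,y0,x1,y1=box; m=np.zeros(im.shape[:2],np.uint8)
    h=cv2.cvtColor(im,cv2.COLOR_BGR2HSV); m[y0:y1,x0:x1]=cv2.inRange(h,lo,hi)[y0:y1,x0:x1]
    n,l,s,c=cv2.connectedComponentsWithStats(m); k=1+np.argmax(s[1:,4]); print(nm,s[k],c[k]); return l==k
for im,n,bx in((I,"scene",(230,115,262,165)),(J,"side",(290,255,318,325))):
    m=blob(im,(8,80,120),(22,220,255),bx,n+" handle")
    ys,xs=np.nonzero(m);
    for y in (ys.min(),ys.min()+3,(ys.min()+ys.max())//2,ys.max()): print(y,xs[ys==y].min(),xs[ys==y].max())
print("handle top",tri(ps,(239,127.5),pd,(303,267)))
print("mug rim scene z.105",plane(ps,(244,154),.105),"side",plane(pd,(302.5,324),.105))
print("cad scene top",plane(ps,(306,199),.075),"side",plane(pd,(325,238),.075))
for a,b in(((368,208),0),((409,208),0)): print("bar",plane(ps,a,.154))
for a in((350,227),(431,225),(352,277),(438,273)): print("lid corner",plane(ps,a,.123))
for n,im,bx in(("s",I,(190,130,440,290)),("d",J,(200,140,480,400))):
    x0,y0,x1,y1=bx; c=im[y0:y1,x0:x1]; k=min(800/(x1-x0),600/(y1-y0)); cv2.imwrite(f"pics/crop_{n}.png",cv2.resize(c,None,fx=k,fy=k,interpolation=cv2.INTER_CUBIC)); print(k)
E
```

```text
scene handle [ 230  115   32   50 1101] [246.287  132.3206]
115 230 261
118 230 261
139 230 261
164 259 261
side handle [ 290  255   28   67 1271] [301.9803 286.8592]
255 290 301
258 290 302
288 290 317
321 301 306
handle top (array([ 0.4455, -0.3569,  0.2134]), np.float64(0.003945725107068948))
mug rim scene z.105 [ 0.4446 -0.3553  0.105 ] side [ 0.4442 -0.3646  0.105 ]
cad scene top [ 0.5029 -0.0834  0.075 ] side [ 0.5113 -0.0917  0.075 ]
bar [0.5147 0.1227 0.154 ]
bar [0.4612 0.2236 0.154 ]
lid corner [0.5756 0.0982 0.123 ]
lid corner [0.4638 0.2949 0.123 ]
lid corner [0.7173 0.1702 0.123 ]
lid corner [0.6064 0.358  0.123 ]
3.2
2.3076923076923075
```

View pics/crop_s.png

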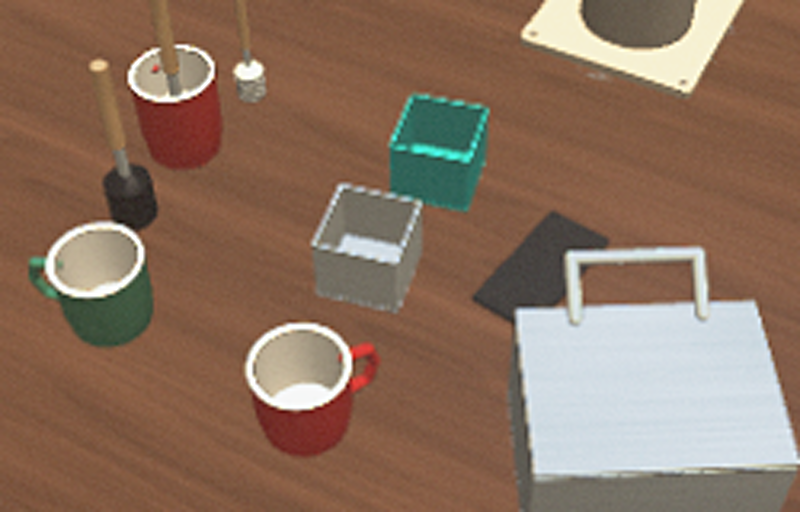

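View pics/crop_d.png

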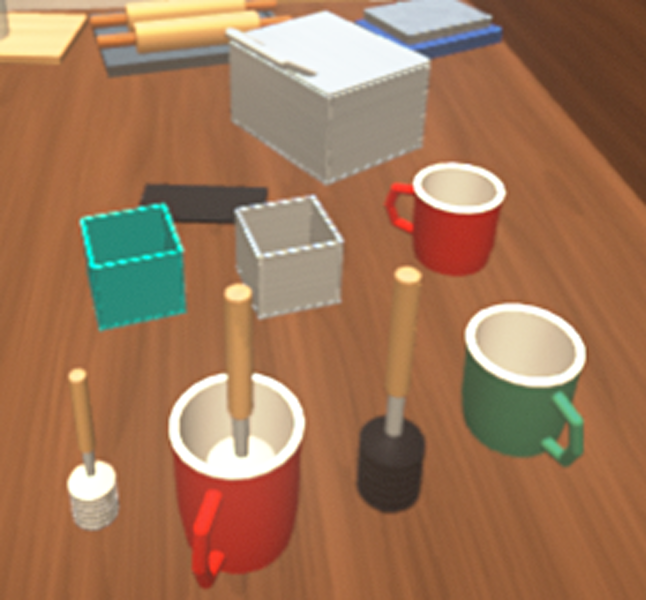

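The crops confirm the layout: the scene shows the bar from (367.5,210) to (410.6,208.8) and the rim centre of the mug at (243.8,155). The handle end triangulates to z = 0.213 (expected 0.216). The bar midpoint plus 195 mm backward agrees with the midpoint of the rear lid corners. Next I go above the brush for one close look.

```bash
python3 - <<'E'
from h import *
ctrl.goto([0.4455,-0.33,0.34],down(-np.pi/2)); print(ctrl.state()["q"],ctrl.state()["time"])
p=ctrl.camera_params("wrist");im=ctrl.get_image("wrist");cv2.imwrite("pics/w1.png",im[:,:,::-1])
print(p)
for X in([.4455,-.357,.216],[.4455,-.357,.105],[.51,-.09,.075]): print(X,proj(p,X))
import pickle;pickle.dump(p,open("w1.pkl","wb"))
E
```

```text
[-0.7313 -0.0119  1.4434 -0.0004  1.7107  0.8401] 1.625
{'camera_matrix': array([[278.5134,   0.    , 320.195 ],
       [  0.    , 278.5134, 195.3234],
       [  0.    ,   0.    ,   1.    ]]), 'dist': array([-0.0207,  0.    ,  0.    ,  0.    ,  0.    ]), 'xyz': array([ 0.518 , -0.3314,  0.4918]), 'attitude': array([ 0.7012, -0.0933,  0.0934, -0.7006])}
[0.4455, -0.357, 0.216] [345.2119 193.1924]
[0.4455, -0.357, 0.105] [338.3975 173.1483]
[0.51, -0.09, 0.075] [155.4361 125.9588]
```

View pics/w1.png

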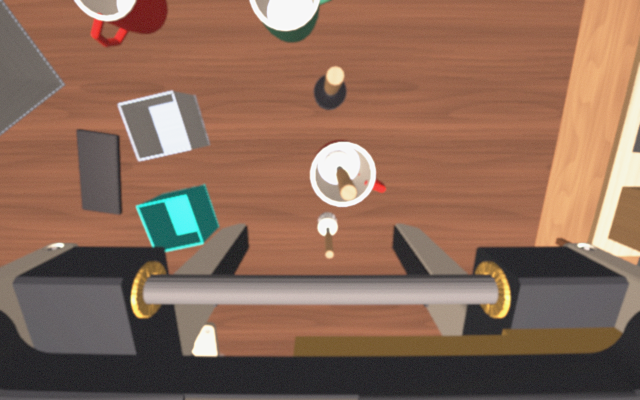

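The wrist view shows the handle end at (348,193), the mug rim centre at (343,174), the steel holder's rim centre at (155,126) as predicted, and the black brush end at (335,76).

```bash
python3 - <<'E'
from h import *
import pickle;p=pickle.load(open("w1.pkl","rb"));ps,pd=ctrl.camera_params("scene"),ctrl.camera_params("side")
im=cv2.imread("pics/w1.png");h=cv2.cvtColor(im,cv2.COLOR_BGR2HSV)
m=np.zeros(im.shape[:2],np.uint8);s=np.s_[140:212,300:380];m[s]=cv2.inRange(h,(0,0,170),(180,60,255))[s]
c=np.vstack(cv2.findContours(m,0,1)[0]);hull=cv2.convexHull(c);e=cv2.fitEllipse(hull);print("rim ellipse",e)
print("handle end",plane(p,(348,193),.216),"two-view",tri(p,(348,193),ps,(239,127)),tri(p,(348,193),pd,(303.1,267)))
print("mug rim",plane(p,e[0],.105))
print("caddy",plane(p,(155.5,126),.075),[plane(p,a,.075)[:2] for a in((118,104),(172,91),(194,150),(137,160))])
print("black top",plane(p,(335,76),.2), "green",plane(ps,(220.5,211),.085),"spare",plane(ps,(283.7,246),.085))
E
```

```text
rim ellipse ((342.5259704589844, 173.87586975097656), (64.86766815185547, 66.47351837158203), 60.71027374267578)
handle end [ 0.4457 -0.3599  0.216 ] two-view (array([ 0.4437, -0.3587,  0.2144]), np.float64(0.0041162034110768225)) (array([ 0.4463, -0.3601,  0.2149]), np.float64(0.001739381973903506))
mug rim [ 0.4445 -0.3628  0.105 ]
caddy [ 0.5099 -0.0901  0.075 ] [array([ 0.5411, -0.0397]), array([ 0.5582, -0.1209]), array([ 0.4749, -0.143 ]), array([ 0.4601, -0.0542])]
black top [ 0.5595 -0.3457  0.2   ] green [ 0.6736 -0.2813  0.085 ] spare [ 0.6938 -0.0461  0.085 ]
```

```bash
python3 - <<'E'
from h import *
x,y=.4457,-.3598
ctrl.move_linear([x,y,.30]);ctrl.move_linear([x,y,.183],rate=.1,stop_force=10)
ctrl.set_gripper(0.0);s=ctrl.state();print(s["gripper_width"],s["finger_force"],s["tcp_pos"],s["ft_force"])
if .014<s["gripper_width"]<.022:
    ctrl.move_linear([x,y,.245]);s=ctrl.state();print(s["gripper_width"],s["ft_force"],s["tcp_pos"])
    cv2.imwrite("pics/side1.png",ctrl.get_image("side")[:,:,::-1])
    print(ctrl.move_linear([x,y,.185],stop_force=12));ctrl.sleep(.15);print(ctrl.state()["tcp_pos"])
    cv2.imwrite("pics/side2.png",ctrl.get_image("side")[:,:,::-1])
print(ctrl.state()["time"])
a=cv2.imread("pics/side1.png")[200:400,220:400];b=cv2.imread("pics/side2.png")[200:400,220:400]
cv2.imwrite("pics/s12.png",cv2.resize(np.hstack([a,b]),None,fx=2.2,fy=2.2))
E
```

```text
0.017971014763182858 29.99997854232788 [ 0.4457 -0.3598  0.183 ] [-0.1736 -0.1915 -0.1556]
0.01791637510505835 [-0.1524  0.3597 -1.3016] [ 0.4456 -0.3597  0.2445]
True
[ 0.4442 -0.3584  0.181 ]
5.8917
```

View pics/s12.png

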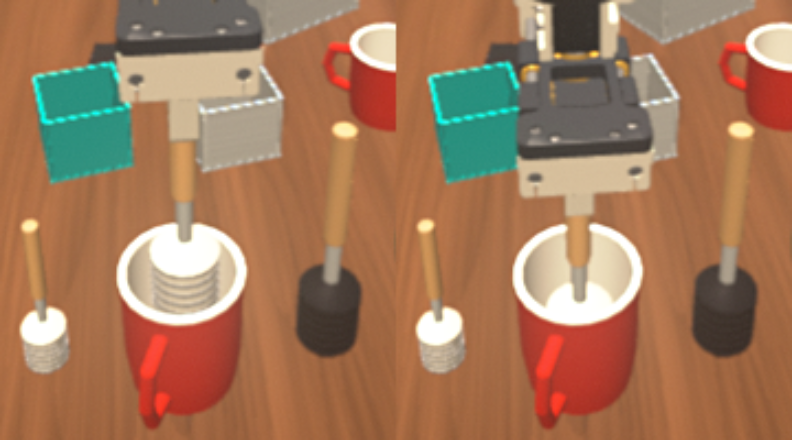

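The left picture shows the brush raised with most of its head inside the mug. The right one shows it back on the floor, with the mug unmoved. Now the second stroke, then the holder.

```bash
python3 - <<'E'
from h import *
x,y=.4457,-.3598
s=ctrl.state();print(s["tcp_pos"],s["ft_force"],s["gripper_width"])
ctrl.move_linear([x,y,.245]);ctrl.sleep(.15)
ctrl.move_linear([x,y,.186],rate=.1);ctrl.sleep(.25);s=ctrl.state();print(s["tcp_pos"],s["ft_force"],s["gripper_width"])
ctrl.move_linear([x,y-.001,.335]);
ctrl.move_linear([.5095,-.090,.335],rate=.2);
p=ctrl.camera_params("wrist");cv2.imwrite("pics/w2.png",ctrl.get_image("wrist")[:,:,::-1])
print(ctrl.state()["time"],ctrl.state()["tcp_pos"])
for X in([.5095,-.09,.075],[.5095,-.09,.158]): print(proj(p,X))
import pickle;pickle.dump(p,open("w2.pkl","wb"))
E
```

```text
[ 0.4441 -0.3583  0.181 ] [-0.2821 -0.1339 -0.3061] 0.017797786696535645
[ 0.446  -0.3602  0.1869] [-0.4408 -0.0482 -0.8982] 0.01743534189908079
10.3417 [ 0.5094 -0.0908  0.335 ]
[319.7165 169.7605]
[319.396  181.8391]
```

View pics/w2.png

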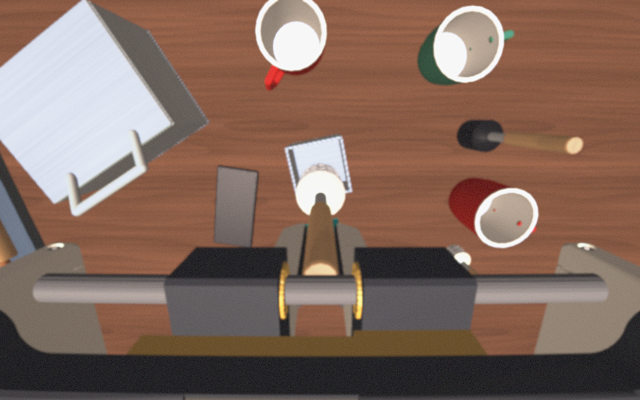

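The brush hangs over the steel holder, with its head at (320,190) and the holder's centre at (320,169) as projected. The bar runs from (74,210) to (142,166). I lower the brush, release it and back off upward.

```bash
python3 - <<'E'
from h import *
import pickle;p=pickle.load(open("w2.pkl","rb"));ps=ctrl.camera_params("scene")
for a in((75,210),(142,167)): print("bar end wrist",plane(p,a,.154))
for a in((367.5,210),(410.6,208.8)): print("bar end scene",plane(ps,a,.154))
for a in ((54,202),(173,123),(87,1)): print("lid corner w",plane(p,a,.123))
x,y=.5095,-.0900
ctrl.move_linear([x,y,.21],rate=.15);print(ctrl.move_linear([x,y,.181],rate=.05,stop_force=6))
s=ctrl.state();print(s["tcp_pos"],s["ft_force"])
ctrl.set_gripper(.06);ctrl.move_linear([x,y,.30],rate=.12)
im=ctrl.get_image("side");cv2.imwrite("pics/side3.png",im[:,:,::-1]);im2=ctrl.get_image("scene");cv2.imwrite("pics/scene3.png",im2[:,:,::-1])
a=cv2.resize(im[120:320,180:420],(400,333));b=cv2.resize(im2[100:300,200:440],(400,333));cv2.imwrite("pics/c3.png",np.hstack([a,b])[:,:,::-1])
print(ctrl.state()["time"])
E
```

```text
bar end wrist [0.4715 0.2237 0.154 ]
bar end wrist [0.527  0.1263 0.154 ]
bar end scene [0.5221 0.1244 0.154 ]
bar end scene [0.4619 0.2286 0.154 ]
lid corner w [0.4728 0.2807 0.123 ]
lid corner w [0.5784 0.097  0.123 ]
lid corner w [0.7174 0.1811 0.123 ]
False
[ 0.5095 -0.09    0.1811] [ 0.7139 -0.0546 -0.8185]
14.15
```

View pics/c3.png

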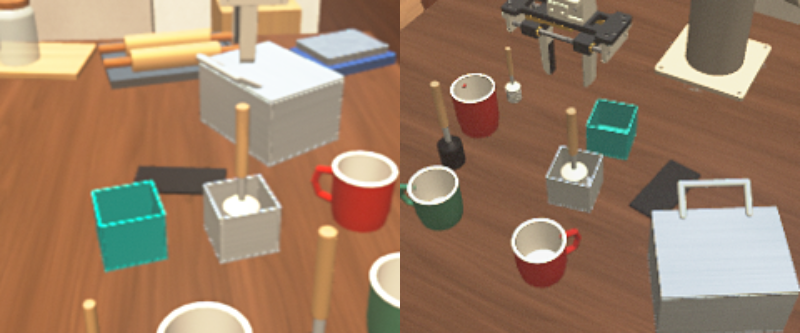

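The brush stands upright in the steel holder. The bin yaw is about 30° and the bar middle about (0.494, 0.175). I move above the bar and look.

```bash
python3 - <<'E'
from h import *
ctrl.goto([.494,.175,.30],down(np.deg2rad(30)));print(ctrl.state()["q"],ctrl.state()["time"])
p=ctrl.camera_params("wrist");cv2.imwrite("pics/w3.png",ctrl.get_image("wrist")[:,:,::-1])
print(proj(p,[.494,.175,.154]))
import pickle;pickle.dump(p,open("w3.pkl","wb"))
E
```

```text
[ 0.2419 -0.0943  1.5942 -0.0002  1.6419 -0.2798] 15.5583
[320.013  186.7537]
```

View pics/w3.png

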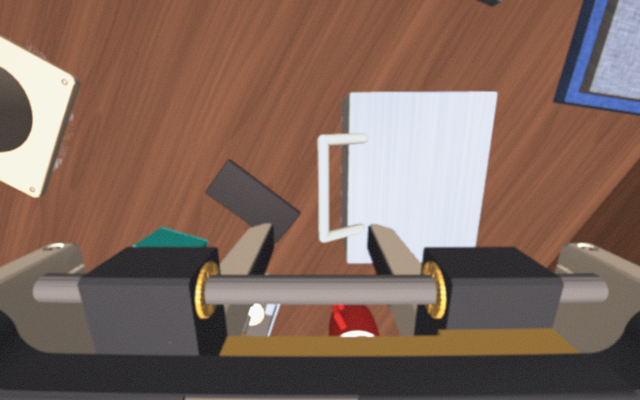

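The wrist view shows the bar upright in the image, from (323,137) to (325,240). Its centre is about 4 px off the prediction, and the lid edge is parallel to it, so the yaw is right. I correct for this, pinch the bar and swing the lid on its arc.

```bash
python3 - <<'E'
from h import *
import pickle;p=pickle.load(open("w3.pkl","rb"))
a,b=plane(p,(323.5,137),.154),plane(p,(325,240),.154);c=(a+b)/2
print("bar",a,b,c,np.linalg.norm(a-b),np.rad2deg(np.arctan2(*(a-b)[1::-1])))
u=np.array([np.cos(np.pi/6),np.sin(np.pi/6),0])
print("hinge via lid", [(plane(p,q,.123)-c)@u for q in((349,93),(496,92),(348,263))])
c[2]=.151
if np.linalg.norm(c[:2]-[.494,.175])<.012:
    ctrl.set_gripper(.05);ctrl.move_linear(c+[0,0,.06]);print(ctrl.move_linear(c,rate=.06,stop_force=8))
    ctrl.set_gripper(0);s=ctrl.state();print(s["gripper_width"],s["finger_force"],s["tcp_pos"],s["ft_force"],s["time"])
E
```

```text
bar [0.4703 0.2234 0.154 ] [0.5307 0.1229 0.154 ] [0.5005 0.1731 0.154 ] 0.11726221693012598 121.01217617872861
hinge via lid [np.float64(0.027686070734361055), np.float64(0.19320784210535105), np.float64(0.03198306230908297)]
False
0.010883674173558655 30.00091642141342 [0.4993 0.1724 0.1509] [-6.5978 -3.1483  5.3976] 18.6417
```

```bash
python3 - <<'E'
from h import *
u=np.array([np.cos(np.pi/6),np.sin(np.pi/6),0])
b0=np.array([.4990,.1722,.1515])
np.save("b0.npy",b0)
def at(t): return b0+u*(.195-.195*np.cos(t)+.034*np.sin(t))+np.array([0,0,.195*np.sin(t)+.034*np.cos(t)-.034])
for d in(0,4,8,12):
    ctrl.move_linear(at(np.deg2rad(d)),rate=.05);s=ctrl.state();print(d,s["gripper_width"],s["tcp_pos"]-at(np.deg2rad(d)),s["ft_force"],s["ft_force"]@u)
print(s["time"]);im=ctrl.get_image("side");cv2.imwrite("pics/side4.png",im[:,:,::-1])
w=ctrl.get_image("wrist")
cv2.imwrite("pics/c4.png",np.hstack([cv2.resize(im[80:280,240:440],(400,400)),cv2.resize(w[80:300,180:480],(400,400))])[:,:,::-1])
E
```

```text
0 0.011058182476515395 [0.0003 0.0002 0.    ] [ 3.9281  1.4352 -2.6605] 4.119467054867683
4 0.011270864003348358 [ 0.0004  0.0002 -0.0001] [ 5.2569  3.4035 -4.7144] 6.254341963537854
8 0.011032184453779601 [ 0.0004  0.0003 -0.0004] [ 5.8989  4.0775 -5.1147] 7.147365706745266
12 0.011071876878802638 [ 0.0006  0.0005 -0.0004] [ 7.5079  4.8397 -7.2894] 8.92183856412725
20.1667
```

View pics/c4.png

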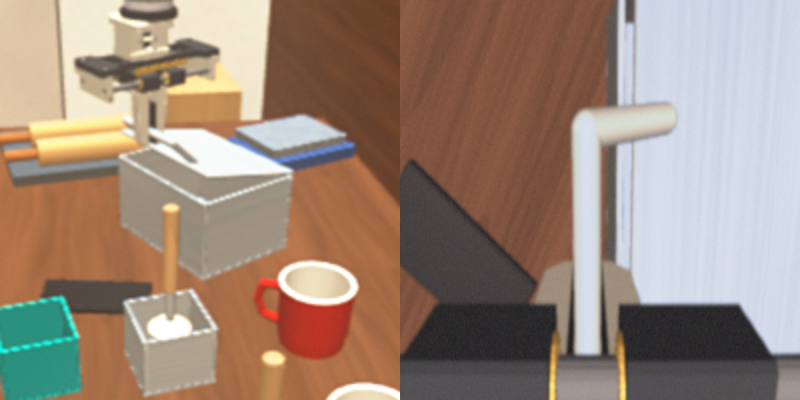

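The lid is lifting with the bar held between the pads, the brush still stands in the holder, and forces are small. I continue to 60°.

```bash
python3 - <<'E'
from h import *
u=np.array([np.cos(np.pi/6),np.sin(np.pi/6),0]);b0=np.load("b0.npy")
def at(t): return b0+u*(.195-.195*np.cos(t)+.034*np.sin(t))+np.array([0,0,.195*np.sin(t)+.034*np.cos(t)-.034])
for d in range(17,61,5):
    d=d if d<57 else 60
    ctrl.move_linear(at(np.deg2rad(d)),rate=.06);s=ctrl.state();print(d,s["gripper_width"],s["ft_force"],s["ft_force"]@u)
    if np.linalg.norm(s["ft_force"])>35: print("abort");break
if d==57: ctrl.move_linear(at(np.deg2rad(60)),rate=.06)
ctrl.sleep(.3);s=ctrl.state();print(s["time"],s["tcp_pos"],s["tcp_pos"]-at(np.deg2rad(60)),s["ft_force"],s["finger_force"],s["gripper_width"])
im=ctrl.get_image("side");c=ctrl.get_image("scene")
for n,i in(("side5",im),("scene5",c)): cv2.imwrite(f"pics/{n}.png",i[:,:,::-1])
cv2.imwrite("pics/c5.png",np.hstack([cv2.resize(im[60:300,200:440],(400,400)),cv2.resize(c[90:310,220:440],(400,400))])[:,:,::-1])
E
```

```text
17 0.01116250205613778 [ 9.7993  5.4051 -8.0562] 11.188996104338095
22 0.010882480337677917 [10.6617  6.5124 -8.9951] 12.489462557617887
27 0.011007190880832853 [ 7.7075  4.9219 -8.9647] 9.135807303578417
32 0.01087043447700941 [ 4.9114  3.5435 -8.7752] 6.025174390381203
37 0.011043033658132577 [ 3.5527  3.2839 -7.0587] 4.7187038558931595
42 0.011391630471939746 [ 1.4298  4.436  -7.7546] 3.4562780671660946
47 0.010886064901563469 [ 0.2625  6.2168 -7.202 ] 3.3357023324990958
52 0.011263657947371391 [-3.2288  4.5321 -3.5826] -0.5301828483787481
60 0.011045818333760225 [-5.0919  3.7171 -1.0828] -2.5511447273875394
24.7083 [0.6085 0.2363 0.3046] [-0.0004  0.0007  0.0013] [-4.0059  5.3012  0.0675] 29.966396391391754 0.011199894744186905
```

View pics/c5.png

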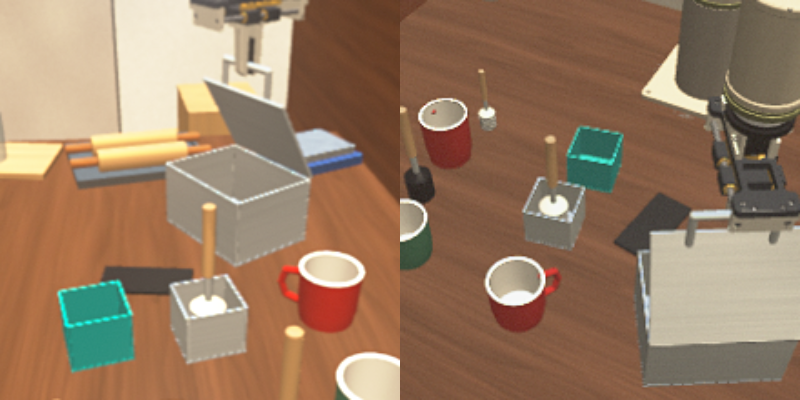

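The lid stands open with the bar in the fingers. The brush is upright in the steel holder and the mugs and phone are unmoved. A quick check of the angle from the lid's corner: side (368,124), scene (357.5,217.6).

```bash
python3 - <<'E'
from h import *
X,e=tri(ctrl.camera_params("side"),(368,124.2),ctrl.camera_params("scene"),(357.5,217.6))
u=np.array([np.cos(np.pi/6),np.sin(np.pi/6),0]);H=np.load("b0.npy")+u*.195;H[2]=.12
r=X-H;print(X,e,np.rad2deg(np.arctan2(r[2],-(r@u))),np.hypot(r[2],r@u))
B=ctrl.state()["tcp_pos"]+[0,0,.0025]-H;print("by bar",np.rad2deg(np.arctan2(B[2],-(B@u))-np.arctan2(.034,.195)))
E
```

```text
[0.6481 0.1424 0.2634] 0.0011703423997289012 60.62696265300693 0.16460780424788282
by bar 60.111398717290605
```

Both measures give about 60°, and the edge radius comes out at 165 mm as it should. I hand the job in.

```bash
python3 -c "
from workcell import ctrl
print(ctrl.finish_job())"
```

```text
the job is handed in; nothing more can be done
None
```

I scrubbed the mug with two full strokes and stood the brush, released, in the steel holder. I then handed the job in with the lid held open by its bar at about 60° (measured 60.1° and 60.6°); no verdict came back.

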